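# Load a base board into the sprung hold-down jig

## Task

The base board lies on the sprung bed of the hold-down jig, standing too high to go in. With the fingertips, press it down hard by its yellow finger pad and, keeping it pressed, slide it under the blue crossbar and the brass leaf springs until it is fully home against the red end stop, then let go so that the jig holds it. Only press and push: do not pick the board up, and leave everything else on the table where it is.

Things in the scene. Friction and masses are not known exactly. Their poses are not given: they have to be found in the camera images.
- jig: Fixed plywood hold-down jig, base 290 x 150 x 12 mm; origin at the base's centre on the table top, +x the sliding direction towards the red end stop, z up. Side rails (inner faces y = +-52 mm, tops 40 mm above the table) guide the board; low rear fence at x = -116 to -126 mm (top 36 mm). Home is the board's origin at jig x = 45 mm, y = 0.
- crossbar (a point): Middle of the underside of the blue crossbar over the channel: jig x = 72 mm, 47 mm above the table. The bar is 12 mm wide along x (66 to 78 mm), its top at 58 mm; the blue cheeks that carry it outside the rails reach 61 mm with their screws.
- leaf_tips (a point): Midway between the free tips of the two brass leaf springs (24 mm wide, at jig y = +-25 mm): jig x = 110 mm, 40 mm above the table. They slope down to there from behind the crossbar (x = 79 mm). The board lifts them as it passes; each then presses on it with about 2 to 3 N.
- stop_face (a point): Middle of the red end stop's face that meets the board's leading face: jig x = 120 mm, 32 mm above the table. The stop's top is at 52 mm.
- board: Loose wooden board 150 mm long (its x) x 100 wide, 0.24 to 0.38 kg; origin at the centre of its underside, +x its leading end, lying along the jig's x. Leading half (x = 0 to 75) 22 mm thick; rear half (x = -75 to 0) 14 mm thick, topped by the yellow finger pad. Push on the 8 mm step at x = 0; sliding it pressed takes 4 to 8 N. Starts with underside 32 mm above the table, leading face 6 to 26 mm short of the crossbar.
- bed (a joint): How far the sprung metal bed (level, slippery channel floor under the board) is pressed down, in m: 0 up, 0.012 hard stop. Pressing the board, it starts at about 5 N; fully down takes about 11 N. The board clears the crossbar beyond 0.007; 0.009 to 0.011 is a good depth. Let go with the board home, it lifts the board against springs and crossbar, which hold it at 0.006 to 0.009.
- tape: Bystander, to be left alone: roll of yellow tape lying flat, 90 mm across, 24 mm high; origin at the centre of its underside.
- jar: Bystander, to be left alone: small white jar with blue cap, 48 mm across, 60 mm tall; origin at the centre of its underside.
- maquette: Bystander, to be left alone: small yellow papier-mache figure, a slim cone 56 mm across the foot and 92 mm tall; origin at the centre of its underside.
- offcut: Bystander, to be left alone: plywood offcut 55 x 30 x 22 mm; origin at the centre of its underside.
- spatula: Bystander, to be left alone: spatula lying flat, 190 mm long.
- cup: Bystander, to be left alone: white cup, 72 mm across, 85 mm tall; origin at the centre of its underside.
- brush: Bystander, to be left alone: paint brush lying flat, 200 mm long.
Not all that is in view belongs to the job. Of the things like the board, leave any that is turquoise; of the rest the smaller one is meant.

How it is judged:
By the outcome, as a careful person would: the job done as asked, in the order asked, and still so for the second after the job is handed in, with the robot touching nothing.
It also fails if it takes over 38 s, if anything falls off the work surface, if the arm or the gripper's body presses on something with over 40 N, if the wrist force passes 120 N, or if a joint passes its speed limit or range.

## Robot

A 6-joint arm with a two-finger parallel gripper is mounted at the origin on the work surface. World frame = base frame: x ahead of the robot, y to its left, z up, the work surface at z = 0. Lengths are in m, angles in rad, forces in N, time in s.
With the tool pointing down it reaches from about 0.25 to 0.725 m from the base axis. Payload 4 kg.
Tool frame: the origin (TCP) lies midway between the tips of the shut fingers; the grasp point (between the pads) lies 19 mm behind it; x points along the fingers, y is the direction in which the jaws open and shut, and the axes are right-handed (so a half turn about x gives the same grasp; the last joint's range is limited). The gripper opens to 85 mm and grips with 20 to 120 N. Pads are 22 mm wide; open, the fingers measure 114 mm over their backs; the gripper's body (76 mm by 85 mm) begins 54 mm behind the grasp point. The pads swing forward as they close: fully open they stand 13 mm farther back than shut.
Start: joints at [1.276, 0.241, 0.005, 1.335, 0, 1.571], TCP at [0.145, 0.478, 0.231] pointing down, gripper open.
Joint ranges: [-2.72, 2.72], [-1.05, 1.87], [-1.09, 1.28], [-1.99, 2.15], [-1.42, 1.44], [-3.14, 3.14]. Speed limits (rad/s): [2.79, 2.79, 3.14, 3.14, 3.14, 3.14].

## Interface

Orientations are given as a unit quaternion [x, y, z, w].
In Python, from workcell import * gives the robot as it stands.
- The arm moves only by the tool play_rows, never from a script. Its argument "plan" is a list of rows, each a list of 7 numbers: the shift along the tool's x, y, z in mm, then the turn, a rotation vector about the tool's x, y, z in rad, then the closure, from -1 (fully open) to 1 (shut). In form: [[x, y, z, rx, ry, rz, grip], ...]. A call has 1 to 20 rows; each row shifts and turns the commanded pose from where the row before left it, along the tool's axes as they then stand; what a row does not reach is not made up. A row lasts 1/12 s, in which the tool goes at most 41.7 mm and 7.16 degrees, less where a joint would pass 70% of its speed; a pose out of reach is approached as far as the arm can. A call with a gripper value outside its range is refused whole. The fingers move at their own pace and stop on an object; the grip force is fixed at half the most. Time passes only in rows, so rows that do not move let the fingers close. It gives the time, the measured TCP pose, the force and the opening at its end, in the units of the state.
- get_obs(): the state, without advancing time (a new reading comes with each control period).
- camera(name): name is "scene" or "top" or "wrist"; returns a dict with "frame" (384x512x3 uint8, red, green, blue), "depth" (384x512 float32, m along the optical axis (not along the pixel's ray), 0 where there is no reading), "fx", "fy", "cx", "cy" (pixels), "camera_from_world" (4x4, takes a point from world to camera coordinates). Camera axes: x right, y up, looking along -z (the intrinsics and any distortion apply to the point x, -y, -z); pixel columns grow to the right and rows downward; lengths in m; the calibration is good to about 2 mm. A picture is of the moment at which its call begins.
- job_done(): hands the job in, once; it reports no verdict.
Trained networks look in a picture, given as the dict that the camera call returned (one of the last four; its "shot" number tells which), for a name from the list of things; names that differ only in an ending like _2 or _b are one class to them, and where a whole thing is asked for, a point or a joint stands for the part that bears it (a point fixed in the world has none). Each returns a list of dicts, best first, with "confidence" (0 to 1); they miss things now and then, are a little off and sometimes report something else, mostly with a low value. They report only what shows in the picture. A call takes as long as a camera call. They do not tell look-alikes from the thing itself.
- search_frame(thing, picture): "centre" ([x, y, z] in m, in world coordinates, good to about 4 mm: the middle of the surface that is visible of it).
- pinpoint(thing, picture): "centre" ([x, y, z] in m, in world coordinates, good to about 4 mm: a listed point, or the origin of a listed thing).
The state is a dict: "clock": time; "joint_pos": joint angles; "joint_vel": joint speeds; "tau": joint torques, N m; "eef_pos": TCP position; "tool_rot": TCP orientation; "ft_force": force on the tool from outside, world axes, zero at the start; "ft_torque": the same for the moment, N m; "grip_width": finger opening in m.
Only numpy, scipy, OpenCV 4.12 (cv2) and the standard library are available. Lean on these libraries where they do the work, as an engineer would, in place of code of your own. Each camera call takes 0.05 s, during which the arm holds its last target. There are 200 camera calls.

## Working session

There is one attempt and no reset: what is moved stays moved. The work goes in short steps, Python scripts to look and compute and a tool call to move; the robot and the scene stay as the last step left them, time stands still between calls to the robot, and variables do not carry over. Pictures are saved under pics/ and viewed, about 8 in all and at most 12, crops included, and the job is handed in when it is done.

Besides the shell and the picture viewer there is one more tool, called after "Call:" as a command line: name --pt "numbers of a row" for each row, then --argument value for the rest. play_rows: Moves the arm, as the interface text tells. Its arguments: {"type":"object","properties":{"plan":{"type":"array","items":{"type":"array","items":{"type":"number"}}}},"required":["plan"]}

```bash
mkdir -p pics
cat > h.py <<'E'
from workcell import *
import numpy as np, cv2
def save(p,n,crop=None,s=1):
    f=p["frame"][:,:,::-1]
    if crop: f=f[crop[1]:crop[3],crop[0]:crop[2]]
    cv2.imwrite("pics/"+n,cv2.resize(f,None,fx=s,fy=s,interpolation=cv2.INTER_CUBIC))
def pix(p,w):
    c=p["camera_from_world"]@np.r_[w,1]
    return (p["cx"]+p["fx"]*c[0]/-c[2], p["cy"]-p["fy"]*c[1]/-c[2])
def world(p,u,v):
    d=p["depth"][int(v),int(u)]
    c=np.array([(u-p["cx"])/p["fx"]*d,-(v-p["cy"])/p["fy"]*d,-d,1])
    return (np.linalg.inv(p["camera_from_world"])@c)[:3]
E
python3 - <<'E'
from h import *
o=get_obs(); print({k:np.round(v,3) for k,v in o.items()})
a=camera("scene"); b=camera("top")
save(a,"a.png"); save(b,"b.png")
for nm,p in (("scene",a),("top",b)):
  for t in ("board","jig","stop_face","crossbar","leaf_tips"):
    for r in pinpoint(t,p): print(nm,t,np.round(r["centre"],3),round(r["confidence"],2),np.round(pix(p,r["centre"])))
E
```

```text
{'clock': np.float64(0.0), 'joint_pos': array([1.276, 0.241, 0.004, 1.335, 0.   , 1.571]), 'joint_vel': array([ 0.   , -0.001,  0.001,  0.001, -0.001,  0.002]), 'tau': array([-0.0000e+00, -3.7232e+01,  2.5241e+01,  1.7000e-02, -0.0000e+00,
        0.0000e+00]), 'eef_pos': array([0.145, 0.478, 0.23 ]), 'tool_rot': array([ 0.103,  0.7  , -0.105,  0.699]), 'ft_force': array([0.088, 0.236, 0.524]), 'ft_torque': array([-0.047, -0.013,  0.001]), 'grip_width': np.float64(0.086)}
scene board [ 0.703 -0.216  0.001] 0.95 [283. 276.]
scene board [0.52  0.009 0.032] 0.86 [263. 200.]
scene board [ 0.281 -0.252 -0.003] 0.72 [141. 232.]
scene board [0.512 0.097 0.049] 0.52 [275. 180.]
scene jig [0.516 0.022 0.004] 0.88 [264. 205.]
scene stop_face [0.501 0.145 0.035] 0.67 [279. 177.]
scene crossbar [0.511 0.1   0.048] 0.72 [275. 180.]
scene leaf_tips [0.505 0.138 0.039] 0.9 [279. 177.]
top board [ 0.701 -0.216  0.001] 0.81 [332. 126.]
top board [0.514 0.012 0.033] 0.66 [251. 187.]
top board [ 0.283 -0.244  0.001] 0.63 [340. 271.]
top stop_face [0.504 0.142 0.033] 0.68 [205. 190.]
top crossbar [0.51  0.096 0.046] 0.66 [221. 187.]
top leaf_tips [0.506 0.134 0.038] 0.82 [208. 189.]
```

```bash
python3 -c "
import cv2,numpy as np
cv2.imwrite('pics/ab.png',cv2.resize(np.vstack([cv2.imread('pics/a.png'),cv2.imread('pics/b.png')]),(400,600)))"
```

```text
(no output)
```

View pics/b.png

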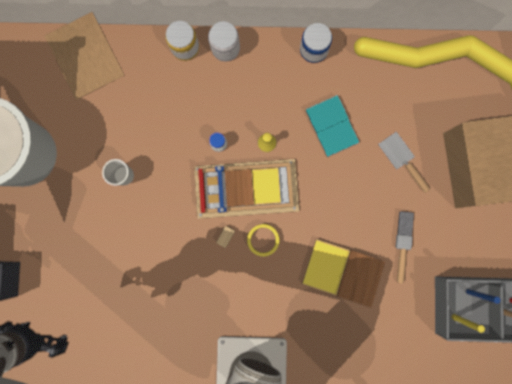

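View pics/a.png

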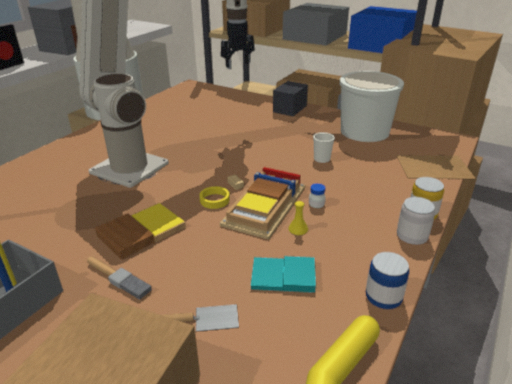

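Three things look like the board: turquoise at top px (332,126), to be left; a large yellow/brown one on the table at (340,271); and a small one in the jig at (251,187). The last is not turquoise and is the smaller of the rest, so it fits. I'll confirm it in a crop and measure the jig pose from depth.

Run:
```python
from h import *
from scipy.spatial.transform import Rotation as R
b=camera("top"); save(b,"c.png",(185,150,310,225),6)
v,u=np.mgrid[150:225,185:310]; d=b["depth"][150:225,185:310]
c=np.stack([(u-b["cx"])/b["fx"]*d,-(v-b["cy"])/b["fy"]*d,-d,1+0*d],-1)
W=(c@np.linalg.inv(b["camera_from_world"]).T)[...,:3]
H=cv2.cvtColor(b["frame"][150:225,185:310],cv2.COLOR_RGB2HSV)
m=W[...,2]>0.007
n,l,s,_=cv2.connectedComponentsWithStats(m.astype(np.uint8))
k=1+np.argmax(s[1:,4]); P=W[l==k]
print(cv2.minAreaRect((P[:,:2]*1000).astype(np.float32)))
def hue(lo,hi,name):
    q=W[(H[...,0]>=lo)&(H[...,0]<=hi)&(H[...,1]>170)&(H[...,2]>80)&(l==k)]
    print(name,len(q),np.median(q,0).round(4),cv2.minAreaRect((q[:,:2]*1000).astype(np.float32)))
hue(24,34,"yellow");hue(100,125,"blue")
print(R.from_quat(get_obs()["tool_rot"]).as_matrix().round(3))
```

```text
((488.45538330078125, 24.569473266601562), (202.09713745117188, 290.40618896484375), 5.852263927459717)
yellow 0 [nan nan nan] ((0.0, 0.0), (0.0, 0.0), 0.0)
blue 0 [nan nan nan] ((0.0, 0.0), (0.0, 0.0), 0.0)
[[ 0.     0.291  0.957]
 [ 0.     0.957 -0.291]
 [-1.     0.     0.   ]]
  return _methods._mean(a, axis=axis, dtype=dtype,
  ret = um.true_divide(
```

View pics/c.png

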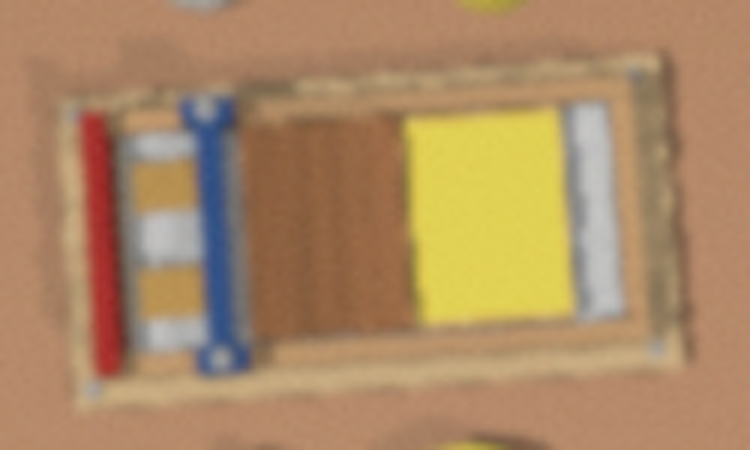

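The crop confirms it. The board in the jig has a brown leading half (crop x 245–405) and a yellow pad (405–575), with the step near crop (410,220). The blue bar is at ~220 and the red stop at ~100, to the left.

Call:
play_rows --pt "0 0 0 0.12 0 0 1" --pt "0 0 0 0.12 0 0 1" --pt "0 0 0 0.12 0 0 1" --pt "0 0 0 0.12 0 0 1" --pt "0 0 0 0.12 0 0 1" --pt "0 0 0 0.12 0 0 1" --pt "0 0 0 0.12 0 0 1" --pt "0 0 0 0.12 0 0 1" --pt "0 0 0 0.12 0 0 1" --pt "0 0 0 0.12 0 0 1"

```text
clock: 1.48
eef_pos: [0.1453, 0.4784, 0.2313]
tool_rot: [0.482, 0.517, -0.482, 0.517]
ft_force: [1.2, 0.6, 1.1]
grip_width: 0.0002
```

Call:
play_rows --pt "0 20 31 0 0 0 1" --pt "0 20 31 0 0 0 1" --pt "0 20 31 0 0 0 1" --pt "0 20 31 0 0 0 1" --pt "0 20 31 0 0 0 1" --pt "0 20 31 0 0 0 1" --pt "0 20 31 0 0 0 1" --pt "0 20 31 0 0 0 1" --pt "0 20 31 0 0 0 1" --pt "0 20 31 0 0 0 1" --pt "0 20 31 0 0 0 1" --pt "0 20 31 0 0 0 1" --pt "0 20 31 0 0 0 1" --pt "0 20 31 0 0 0 1" --pt "0 20 31 0 0 0 1" --pt "0 20 31 0 0 0 1" --pt "0 0 0 0 0 0 1" --pt "0 0 0 0 0 0 1"

```text
clock: 2.98
eef_pos: [0.5027, 0.0066, 0.2308]
tool_rot: [0.481, 0.518, -0.482, 0.518]
ft_force: [-0.8, 0.2, -0.1]
grip_width: -0.0002
```

Run:
```python
from h import *
from scipy.spatial.transform import Rotation as R
o=get_obs();print(o["eef_pos"],o["joint_pos"].round(2),o["ft_force"],o["grip_width"]);print(R.from_quat(o["tool_rot"]).as_matrix().round(3))
w=camera("wrist");save(w,"w.png",None,1.5);np.savez("w.npz",**{k:np.array(v) for k,v in w.items()})
for t in ("board","jig","stop_face","crossbar","leaf_tips"):
    for r in pinpoint(t,w): print(t,np.round(r["centre"],3),round(r["confidence"],2),np.round(pix(w,r["centre"])))
```

```text
[0.50265572 0.00657684 0.23081197] [0.01 0.25 0.01 1.34 0.   1.51] [-0.76603928  0.18776812 -0.11823104] -0.0002472619850904585
[[-0.001  0.997  0.072]
 [ 0.     0.072 -0.997]
 [-1.    -0.001 -0.   ]]
board [ 0.697 -0.221 -0.001] 0.97 [362. 313.]
board [ 0.283 -0.249  0.004] 0.86 [ 98. 314.]
board [0.52  0.01  0.032] 0.6 [264. 166.]
board [0.37  0.084 0.004] 0.58 [148.  95.]
stop_face [0.502 0.147 0.032] 0.59 [259.  42.]
crossbar [0.501 0.099 0.043] 0.97 [254.  88.]
leaf_tips [0.505 0.132 0.041] 0.67 [261.  56.]
```

View pics/w.png

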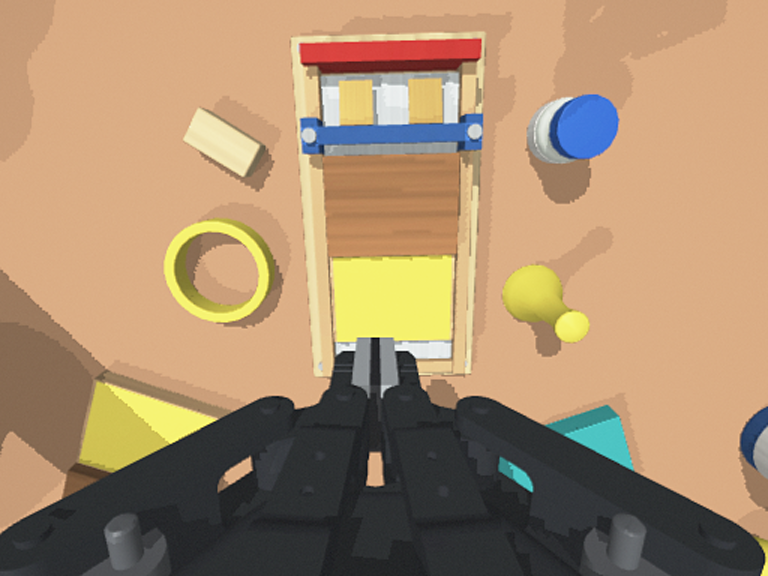

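The wrist view shows the step at ~(325..458,254), pad rear edge at ~(334..453,341), bar screws at (309,135)/(475,132) and red stop at y≈50. Next: intersect these pixels with the known heights, and check against depth.

Run:
```python
import numpy as np
w=dict(np.load("w.npz"))
T=np.linalg.inv(w["camera_from_world"])
def pl(u,v,z):
    u/=1.5;v/=1.5
    r=T[:3,:3]@np.array([(u-w["cx"])/w["fx"],-(v-w["cy"])/w["fy"],-1]);c=T[:3,3]
    t=(z-c[2])/r[2]; d=w["depth"][int(v)-1:int(v)+2,int(u)-1:int(u)+2]
    return (c+r*t)[:2].round(4), "depth z",(c[2]+r[2]*np.median(d)).round(4)
for n,u,v,z in [("screwL",309,135,.061),("screwR",475,132,.061),("barRearL",322,146,.058),("barRearR",461,143,.058),("stepL",328,255,.054),("stepR",457,253,.054),("padRL",334,342,.046),("padRR",453,340,.046),("padM",393,300,.046),("brownM",393,200,.054),("tableTopL",293,39,.012),("tableTopR",486,33,.012),("stopfaceL",305,62,.052),("stopfaceR",481,60,.052),("baseRL",316,376,.012)]:
    print(n,*pl(u,v,z))
```

```text
screwL [0.4503 0.0917] depth z 0.0618
screwR [0.566  0.1021] depth z 0.0615
barRearL [0.4593 0.0851] depth z 0.0479
barRearR [0.5577 0.0943] depth z 0.0507
stepL [0.4665 0.0054] depth z 0.0406
stepR [0.5658 0.0142] depth z 0.0543
padRL [ 0.4739 -0.0707] depth z 0.0399
padRR [ 0.5735 -0.0617] depth z 0.0395
padM [ 0.5202 -0.0301] depth z 0.0471
brownM [0.5131 0.0507] depth z 0.0547
tableTopL [0.4286 0.1626] depth z 0.0126
tableTopR [0.5752 0.1773] depth z 0.001
stopfaceL [0.4447 0.1395] depth z 0.0522
stopfaceR [0.5656 0.1495] depth z 0.0133
baseRL [ 0.4559 -0.1222] depth z 0.0123
```

Call:
play_rows --pt "0 7 7 -0.017 0 0 1" --pt "0 6 7 0 0 0 1" --pt "30 0 0 0 0 0 1" --pt "30 0 0 0 0 0 1" --pt "30 0 0 0 0 0 1" --pt "30 0 0 0 0 0 1" --pt "30 0 0 0 0 0 1" --pt "20 0 0 0 0 0 1" --pt "5 0 0 0 0 0 1" --pt "0 0 0 0 0 0 1" --pt "0 0 0 0 0 0 1"

```text
clock: 4.2
eef_pos: [0.5169, -0.0045, 0.0572]
tool_rot: [0.476, 0.522, -0.476, 0.523]
ft_force: [0.4, -0.0, 0.2]
grip_width: -0.0001
```

Run:
```python
from h import *
o=get_obs();print(o["eef_pos"],o["ft_force"])
w=camera("wrist");save(w,"w2.png",None,1.5)
```

```text
[ 0.51694188 -0.00451568  0.05720548] [ 0.37099443 -0.01622925  0.16326761]
```

View pics/w2.png

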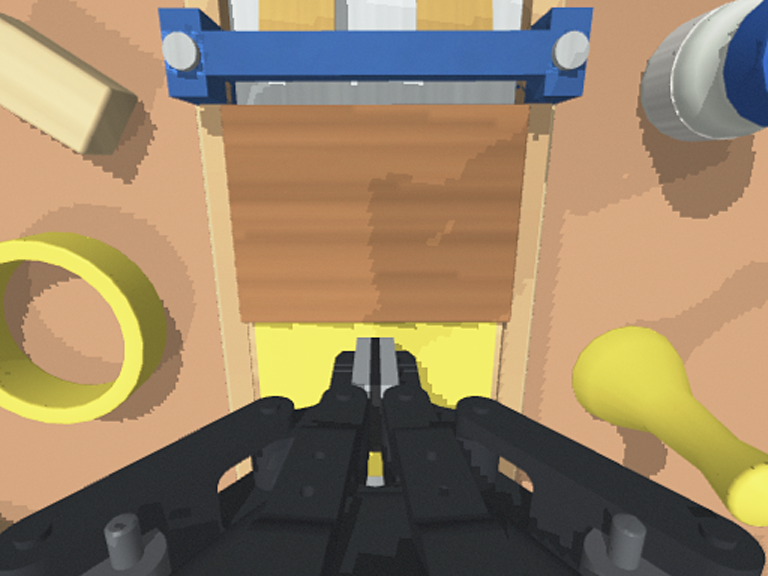

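The tips stand over the pad, just behind the step (y≈322) and centred (x≈376). The leading edge (y≈104) is short of the bar. Pressing now.

Call:
play_rows --pt "3 0 0 0 0 0 1" --pt "3 0 0 0 0 0 1" --pt "3 0 0 0 0 0 1" --pt "2 0 0 0 0 0 1" --pt "2 0 0 0 0 0 1" --pt "2 0 0 0 0 0 1" --pt "2 0 0 0 0 0 1" --pt "2 0 0 0 0 0 1" --pt "0 0 0 0 0 0 1" --pt "0 0 0 0 0 0 1"

```text
clock: 5.08
eef_pos: [0.5165, -0.0047, 0.0383]
tool_rot: [0.476, 0.522, -0.476, 0.523]
ft_force: [-1.9, 0.6, 8.0]
grip_width: 0.0002
```

Call:
play_rows --pt "1 0 0 0 0 0 1" --pt "1.5 0 0 0 0 0 1" --pt "0 0 0 0 0 0 1" --pt "0 0 0 0 0 0 1"

```text
clock: 5.42
eef_pos: [0.5165, -0.0047, 0.0361]
tool_rot: [0.477, 0.522, -0.476, 0.523]
ft_force: [-3.1, -0.3, 9.8]
grip_width: 0.0
```

Run:
```python
from h import *
w=camera("wrist");o=get_obs();print(o["eef_pos"],o["ft_force"])
Z=[world(w,u,v)[2] for v in (85,105,130,160,195) for u in (180,220,260,300,330)]
print(np.round(np.array(Z).reshape(5,5)*1000,1))
for r in pinpoint("board",w)[:3]: print(r)
```

```text
[ 0.51649362 -0.00469392  0.03611494] [-3.31789518  0.75663108  9.55099275]
[[44.8 44.6 45.1 44.  44.8]
 [45.1 45.  45.6 44.3 44.4]
 [43.8 44.  44.2 45.4 45.6]
 [44.6 44.2 44.5 43.2 44.5]
 [43.8 44.6 44.6 43.9 44.2]]
```

Pressed about 9.5 mm and level. Sliding.

Call:
play_rows --pt "0 0 -2 0 0 0 1" --pt "0 0 -2 0 0 0 1" --pt "0 0 -2 0 0 0 1" --pt "0 0 -2 0 0 0 1" --pt "0 0 -3 0 0 0 1" --pt "0 0 -3 0 0 0 1" --pt "0 0 -3 0 0 0 1" --pt "0 0 -3 0 0 0 1" --pt "0 0 0 0 0 0 1"

```text
clock: 6.27
eef_pos: [0.5168, 0.0137, 0.0369]
tool_rot: [0.477, 0.52, -0.476, 0.525]
ft_force: [0.3, -5.0, 9.3]
grip_width: 0.0
```

Run:
```python
from h import *
w=camera("wrist");o=get_obs();print(o["eef_pos"],o["ft_force"]);save(w,"w3.png")
Z=[world(w,u,v)[2] for v in (85,105,130,160,195) for u in (180,220,260,300,330)]
print(np.round(np.array(Z).reshape(5,5)*1000,1))
```

```text
[0.5167571  0.01373349 0.03686953] [ 0.32524751 -4.41142388  8.93041091]
[[57.3 59.1 58.2 57.9 58.2]
 [45.1 44.8 44.2 45.6 44.6]
 [44.9 44.8 44.7 44.9 46. ]
 [46.8 46.1 45.3 46.  45.4]
 [46.3 45.9 45.3 46.3 45.4]]
```

View pics/w3.png

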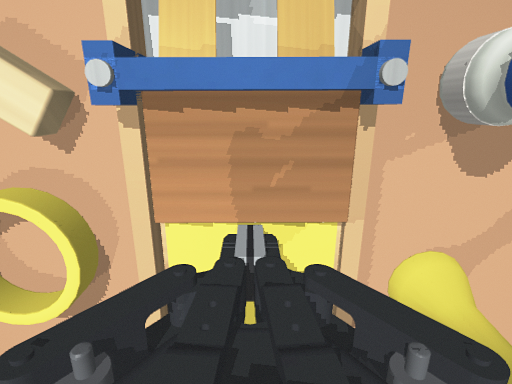

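The board is under the bar; its leading edge is hidden behind the bar at y≈90, and the tips are at the step (y≈222). Continuing with a touch more pressure.

Call:
play_rows --pt "1 0 0 0 0 0 1" --pt "0 0 -3 0 0 0 1" --pt "0 0 -3 0 0 0 1" --pt "0 0 -3 0 0 0 1" --pt "0 0 -3 0 0 0 1" --pt "0 0 -3 0 0 0 1" --pt "0 0 -3 0 0 0 1" --pt "0 0 -3 0 0 0 1" --pt "0 0 -3 0 0 0 1" --pt "0 0 -3 0 0 0 1" --pt "0 0 -3 0 0 0 1" --pt "0 0 0 0 0 0 1"

```text
clock: 7.32
eef_pos: [0.5136, 0.042, 0.0352]
tool_rot: [0.476, 0.519, -0.478, 0.525]
ft_force: [1.0, -9.7, 6.3]
grip_width: -0.0002
```

Run:
```python
from h import *
from scipy.spatial.transform import Rotation as R
w=camera("wrist");o=get_obs();print(o["eef_pos"],o["ft_force"]);save(w,"w4.png")
print(R.from_quat(o["tool_rot"]).as_matrix().round(3))
Z=[world(w,u,v)[2] for v in (130,150,170,190,205) for u in (180,220,260,300,330)]
print(np.round(np.array(Z).reshape(5,5)*1000,1))
```

```text
[0.51362168 0.04197536 0.03518685] [ 0.44445496 -8.63195243  5.49390857]
[[ 0.005  0.996  0.091]
 [-0.007  0.091 -0.996]
 [-1.     0.004  0.007]]
[[53.5 55.5 55.6 57.1 57.9]
 [57.2 57.7 57.5 58.4 59.1]
 [43.5 42.8 44.2 43.2 43.6]
 [43.8 44.3 43.5 43.6 44.1]
 [44.8 43.6 42.9 43.4 44. ]]
```

View pics/w4.png

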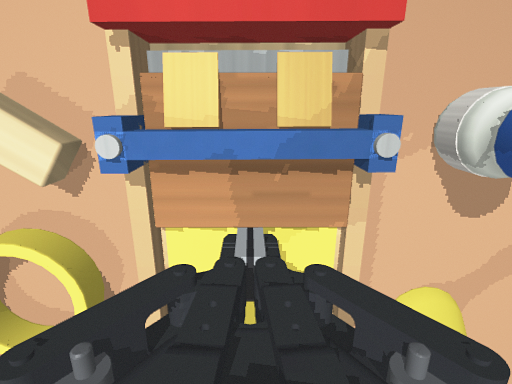

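The leading edge (y≈72) is under both leaves, with about 17 mm to the stop (y≈42). Finishing.

Call:
play_rows --pt "0 0 -3 0 0 0 1" --pt "0 0 -3 0 0 0 1" --pt "0 0 -3 0 0 0 1" --pt "0 0 -3 0 0 0 1" --pt "0 0 -3 0 0 0 1" --pt "0 0 -2 0 0 0 1" --pt "0 0 -1 0 0 0 1" --pt "0 0 0 0 0 0 1" --pt "0 0 0 0 0 0 1"

```text
clock: 8.12
eef_pos: [0.5117, 0.0595, 0.0351]
tool_rot: [0.476, 0.519, -0.478, 0.525]
ft_force: [0.3, -10.2, 7.2]
grip_width: -0.0002
```

Call:
play_rows --pt "0 0 -1 0 0 0 1" --pt "0 0 -1 0 0 0 1" --pt "0 0 0 0 0 0 1"

```text
clock: 8.37
eef_pos: [0.5119, 0.0597, 0.0351]
tool_rot: [0.475, 0.518, -0.479, 0.526]
ft_force: [2.7, -14.5, 5.5]
grip_width: -0.0001
```

Call:
play_rows --pt "0 0 -1 0 0 0 1" --pt "0 0 -1 0 0 0 1" --pt "0 0 0 0 0 0 1"

```text
clock: 8.62
eef_pos: [0.5119, 0.0598, 0.0351]
tool_rot: [0.475, 0.516, -0.48, 0.527]
ft_force: [1.3, -20.1, 6.6]
grip_width: -0.0
```

Run:
```python
from h import *
w=camera("wrist");o=get_obs();print(o["eef_pos"],o["ft_force"]);save(w,"w5.png",None,1.5)
```

```text
[0.51194247 0.0597891  0.03516046] [  2.00408129 -19.3709678    6.57066271]
```

View pics/w5.png

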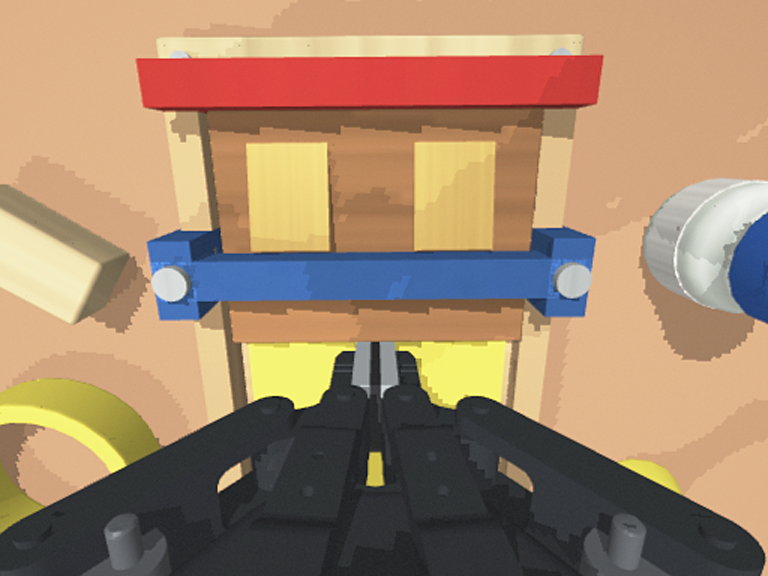

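Home: the leading edge is flush under the red stop (y≈108), the pose stalled at jig x ≈ 34.7 (expected 34), and the force rose to 20 N. I'll ease off the push, then lift straight up.

Call:
play_rows --pt "0 0 1.5 0 0 0 1" --pt "0 0 1.5 0 0 0 1" --pt "-2 0 0 0 0 0 1" --pt "-2 0 0 0 0 0 1" --pt "-2 0 0 0 0 0 1" --pt "-3 0 0 0 0 0 1" --pt "-4 0 0 0 0 0 1" --pt "-10 0 0 0 0 0 1" --pt "-25 0 0 0 0 0 1" --pt "-30 0 0 0 0 0 1" --pt "-30 0 0 0 0 0 1" --pt "-30 0 0 0 0 0 1" --pt "0 0 0 0 0 0 1"

```text
clock: 9.75
eef_pos: [0.5136, 0.0649, 0.1788]
tool_rot: [0.48, 0.52, -0.473, 0.525]
ft_force: [0.8, 0.2, 0.6]
grip_width: -0.0
```

Run:
```python
from h import *
w=camera("wrist");o=get_obs();print(o["clock"],o["eef_pos"],o["ft_force"]);save(w,"w6.png",None,1.5)
for r in pinpoint("board",w)[:4]: print(r)
```

```text
9.8 [0.51248644 0.06470946 0.17607614] [ 0.53917633 -0.37495723 -0.39766664]
{'centre': [0.5125, 0.0732, 0.0258], 'confidence': 0.62}
```

View pics/w6.png

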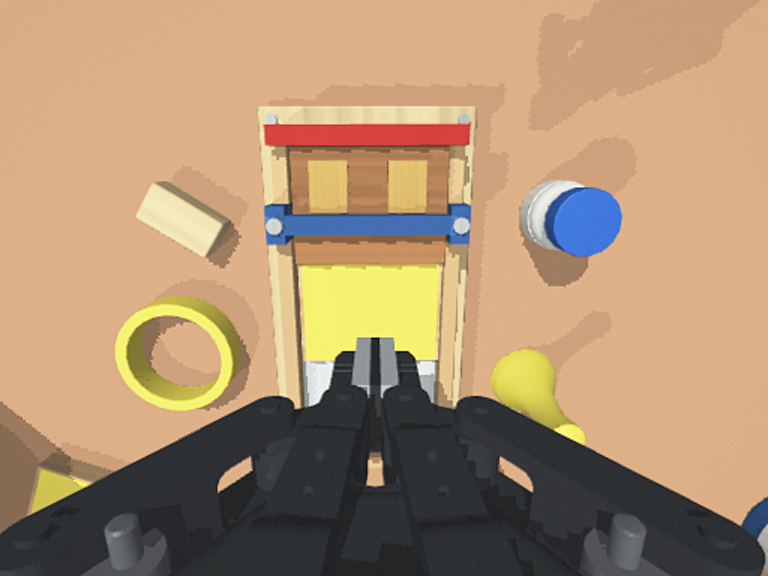

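The board stayed at the stop (its front meets the red at y≈147), with the step at y≈264 and bystanders in place. One numeric check with the arm at rest, then hand in.

Run:
```python
from h import *
w=camera("wrist"); T=np.linalg.inv(w["camera_from_world"])
def pl(u,v,z):
    r=T[:3,:3]@np.array([(u/1.5-w["cx"])/w["fx"],-(v/1.5-w["cy"])/w["fy"],-1]);c=T[:3,3]
    return (c+r*(z-c[2])/r[2])
ex=np.array([-.089,.996])
bar=(pl(274,226,.061)+pl(461,226,.061))[:2]/2; st=pl(369,264,.0465)[:2]
print("step jig x mm",72+1000*(st-bar)@ex)
print("brown z",[world(w,u,v)[2].round(4) for u,v in ((220,167),(246,168),(275,167),(250,120),(246,103))],"pad",[world(w,u,v)[2].round(4) for u,v in ((220,200),(275,200),(215,220))])
a=camera("scene")
for p in (a,):
  for t in ("tape","jar","maquette","offcut"):
    for r in pinpoint(t,p)[:1]: print(t,np.round(r["centre"],3))
print(get_obs()["joint_vel"].round(3)); job_done()
```

```text
step jig x mm 44.904588548792916
brown z [np.float64(0.0476), np.float64(0.0478), np.float64(0.047), np.float64(0.0471), np.float64(0.0482)] pad [np.float64(0.0409), np.float64(0.0395), np.float64(0.0406)]
tape [ 0.367 -0.025  0.   ]
jar [0.643 0.11  0.   ]
maquette [ 0.653 -0.028  0.001]
offcut [ 0.371  0.084 -0.   ]
[ 0.002 -0.001  0.009 -0.001 -0.001  0.001]
the job is handed in; nothing more can be done
```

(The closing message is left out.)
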